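# Knock a stuck slug out of a clamped tube

### The arm

A 6-joint arm with a two-finger parallel gripper is mounted at the origin on the work surface. World frame = base frame: x ahead of the robot, y to its left, z up, the work surface at z = 0. Lengths are in mm, angles in rad, forces in N, time in s.
With the tool pointing down it reaches from about 275 to 750 mm from the base axis. Payload 10.2 kg.
Tool frame: the origin (TCP) lies at the very end of the fingers, on their centre line; the grasp point (between the pads) lies 19 mm behind it; z points along the fingers, y is the line along which they close (so a half turn about z gives the same grasp; the last joint's range is limited). The gripper opens to 85 mm and grips with 20 to 120 N. Pads are 22 mm wide; open, the fingers measure 114 mm over their backs; the gripper's body (76 mm by 85 mm) begins 54 mm behind the grasp point. The pads swing forward as they close: fully open they stand 13 mm farther back than shut.
Start: joints at [0.98, 0.313, 1.498, -0, 1.331, -0.223], TCP at [188.784, 489.89, 231.294] pointing down, gripper open.
Joint ranges: [-2.94, 2.94], [-0.97, 2.17], [0.19, 2.56], [-1.23, 4.37], [0.02, 3.11], [-2.88, 2.88]. Speed limits (rad/s): [2.39, 2.39, 3.01, 3.14, 3.14, 3.14].

### API

Orientations are given as a unit quaternion [w, x, y, z].
In Python, from rig import ctrl gives the robot as it stands.
- The arm moves only by the shell command python3 -m pendant 'ROWS' [FORCE]. ROWS is JSON, a list that holds one entry, the list of rows, each a list of 5 numbers: the shift along the tool's x, y, z normalised to -1 to 1, where 1 is 200 mm, then the turn about the tool's z normalised to -1 to 1, where 1 is pi rad, then the opening, from 0 (shut) to 1 (fully open). In form: [[[dx, dy, dz, spin, hand], ...]]. A call has 1 to 12 rows; each row is the pose to reach, as a shift and turn from the pose commanded when the call began, along the tool's axes at that moment, turning the shorter way round; what a row does not reach only later rows make up. A row lasts 1/10 s, in which the tool goes at most 50 mm and 8.59 degrees, less where a joint would pass 70% of its speed; a pose out of reach is approached as far as the arm can. A call with a number of a shift or a turn outside -1 to 1 is refused whole. A call with a gripper value outside its range is refused whole. The fingers move at their own pace and stop on an object; FORCE is the grip in N (left out, the last holds). Time passes only in rows, so rows that repeat a pose let the fingers close. It gives the time, the measured TCP pose, the force, the opening and the grip force at its end, in the units of the state.
- ctrl.sense(): the state, without advancing time (a new reading comes with each control period).
- ctrl.capture(name): name is "scene" or "top" or "wrist"; returns (picture, depth): 384x512x3 uint8, blue, green, red; 384x512 float32, mm along the optical axis (not along the pixel's ray), 0 where there is no reading.
- ctrl.get_calibration(name): a dict with "K" (3x3 intrinsics, pixels), "D" ([k1, k2, p1, p2, k3] as OpenCV has them; the pictures are not rectified), "origin" and "rotation" of the camera in the world. Camera axes: x right, y down, z forward; pixel columns grow to the right and rows downward; lengths in mm; the calibration is good to about 2 mm. A picture is of the moment at which its call begins: read the wrist's pose just before it. get_calibration takes no time and is no camera call; for the wrist camera it gives the pose at the moment of the call.
- ctrl.finish_job(): hands the job in; it is judged then, once.
The state is a dict: "time_s": time; "joints": joint angles; "dq": joint speeds; "tau": joint torques, N m; "eef_pos": TCP position; "ee_rot": TCP orientation; "force": force on the tool from outside, world axes, zero at the start; "wrist_torque": the same for the moment, N m; "grip_width": opening from 0.0 (shut) to 1.0 (fully open); "grip_force": force on a finger pad.
Only numpy, scipy, OpenCV 4.12 (cv2) and the standard library are available. Lean on these libraries where they do the work, as an engineer would, in place of code of your own. Each camera call takes 0.05 s, during which the arm holds its last target. There are 200 camera calls.

### The job

A brass slug is stuck in the aluminium tube clamped in the bench jig. Pick the long push rod off the wooden rest, feed it into the tube's open near end and push the slug right through with the rod (not the fingers) until it drops out of the far end into the white catch tray. Then draw the rod out and lay it back on the rest as it lay before; leave everything else where it is.

Things in the scene. Friction and masses are not known exactly. Their poses are not given: they have to be found in the camera images.
- jig: fixed bench jig: aluminium tube (80 mm long, 34 mm outside, bore 24 mm) clamped level on a grey pedestal, white catch tray under its far end. Origin on the table top below the near mouth's centre; x runs along the tube from near mouth (x = 0) to far mouth (80 mm), z up; bore axis 90 mm up. Clamp strap and screws reach 120 mm up and 30 mm either side of the axis
- bore_in (a point): centre of the tube's near mouth, where the rod goes in, 90 mm above the table; axes as the jig's (x into the tube)
- bore_out (a point): centre of the tube's far mouth, 80 mm along x from the near mouth; the slug must fall out here. The catch tray below is 120 x 100 x 45 mm outside with 4 mm walls, open on top, and reaches from 68 to 188 mm along the jig's x, 50 mm either side
- slug_center (a point): centre of the slug, a brass cylinder 22 mm across and 30 mm long, about 90 g, lying along the bore, its centre 30 to 50 mm from the near mouth. A thin sprung strip in the top of the bore (at most 3 mm into it) holds it tight all the way: it takes roughly 5 to 12 N to slide, and drops once its rear end has left the far mouth
- rod: the long push rod: square aluminium handle 100 x 22 x 22 mm and, in line with it, a round steel rod 14 mm in diameter and 130 mm long; about 260 g. Its origin is the point rod_grip
- rod_grip (a point): grip point of the long push rod, on its axis, 25 mm behind the shoulder where handle meets round rod, close to its balance point; x points along the rod to its tip, z up. The handle reaches from 75 mm behind this point to 25 mm ahead of it. On the rest it lies 55 mm above the table
- rod_tip (a point): centre of the flat tip of the long push rod, 155 mm ahead of rod_grip
- rest: fixed wooden rest, base 160 x 180 mm, origin at the centre of its underside, x the way the rods point; two lanes at y = +50 and -50 mm. A rod lies there level, axis 55 mm up, rod_grip about over x = 0, in two notches 38 mm wide and 14 mm deep: one under the handle's rear (x = -75 to -58 mm, floor 44 mm up), one under the round rod (x = 40 to 55 mm, floor 48 mm up)
- stub_grip (a point): grip point of the stub rod in the other lane: the same square handle but a round rod only 45 mm long, too short for this tube; not to be used. Which lane holds which rod varies
- tape: roll of tape lying flat, 90 mm across, 24 mm high; bystander, origin under its centre
- glue: yellow glue bottle with red cap, standing, 48 mm across, 150 mm high; bystander, origin under its centre
- tub: plastic tub with yellow lid, 146 x 106 x 53 mm; bystander, origin under its centre
- brick: white and grey controller box, 110 x 70 x 44 mm; bystander, origin under its centre
- screwdriver: screwdriver lying on the table, 200 mm long, under 35 mm high; bystander
- spanner: steel spanner lying on the table, 170 mm long; bystander
Things that resemble listed ones, but are neither listed nor needed, are in the scene too. Leave any red look-alike of the rod alone.

How it is judged (in metres and radians):
On the way, in this order (a step that is already met when the one before it is completed fails the run):
1. the tip of the long rod is inside the tube, at least 8 mm in from the near mouth (x of rod_tip in the frame of jig between 0.008 and 0.12 m and y of rod_tip in the frame of jig between -0.008 and 0.008 m and z of rod_tip in the frame of jig between 0.082 and 0.098 m), for 0.05 s.
2. the slug has dropped out of the far end and lies in the catch tray (x of slug_center in the frame of jig between 0.07 and 0.186 m and y of slug_center in the frame of jig between -0.05 and 0.05 m and z of slug_center in the frame of jig between 0 and 0.045 m), for 0.2 s.
At the end, for the whole second after the job is handed in: the slug is in the catch tray; the long rod lies at rest in a lane of the rest, down in both notches (axis 50 to 60 mm above the table), pointing as before within 0.2 rad, its grip point within 30 mm of the rest's middle line across the lanes (all of step 2 and z of rod_grip in the frame of rest between 0.05 and 0.06 m and x of rod_grip in the frame of rest between -0.03 and 0.03 m and y of rod_grip in the frame of rest between -0.07 and 0.07 m and z of rod_tip in the frame of rest between 0.045 and 0.065 m and x of rod_tip in the frame of rest above 0.1 m and angle between the x axis of rod_grip and the x axis of rest, either way round below 0.2 rad and linear speed of rod below 0.02 m/s); the robot touches nothing.
It fails at once if the fingers push the slug (contact force between the fingers and slug above 0.5 N).
It fails at once if the stub rod or any of the bystanders (tape, glue, tub, controller, screwdriver, spanner) is moved by more than 30 mm (distance of any of stub_grip, tape, glue, tub, brick, screwdriver, spanner from where it was at the start of the episode above 0.03 m).
It also fails if it takes over 54 s, if anything falls off the work surface, if the arm or the gripper's body presses on something with over 40 N, if the wrist force passes 120 N, or if a joint passes its speed limit or range.

## Working session

There is one attempt and no reset: what is moved stays moved. The work goes in short steps, Python scripts to look and compute and a shell command to move; the robot and the scene stay as the last step left them, time stands still between calls to the robot, and variables do not carry over. Pictures are saved under pics/ and viewed, at most 10 in all, crops included, and the job is handed in when it is done.

```bash
mkdir -p pics; ls; python3 - <<'E'
from rig import ctrl
import cv2,numpy as np
for n in("scene","top"):
    im,d=ctrl.capture(n); cv2.imwrite(f"pics/{n}0.png",im); np.save(f"pics/{n}0.npy",d)
    c=ctrl.get_calibration(n); print(n,c)
print(ctrl.sense())
E
```

```text
pics
scene {'K': array([[426.72427655,   0.        , 254.4965339 ],
       [  0.        , 426.72427655, 194.12383238],
       [  0.        ,   0.        ,   1.        ]]), 'D': array([-0.08929721,  0.        ,  0.        ,  0.        ,  0.        ]), 'origin': array([ 934.05006368, -518.34126172, 1132.14701108]), 'rotation': array([-0.25915214,  0.91129041,  0.30938017, -0.08169382])}
top {'K': array([[389.24178156,   0.        , 258.39015558],
       [  0.        , 389.24178156, 188.57429425],
       [  0.        ,   0.        ,   1.        ]]), 'D': array([-0.01066246,  0.        ,  0.        ,  0.        ,  0.        ]), 'origin': array([ 336.78756072,  -27.24666909, 1361.50258611]), 'rotation': array([-0.06980422,  0.71212586, -0.69534631,  0.06706447])}
{'time_s': 0.1, 'joints': array([ 9.79567850e-01,  3.13395382e-01,  1.49836535e+00, -3.35716530e-05,
        1.33098356e+00, -2.23347518e-01]), 'dq': array([-5.67904421e-05, -3.47896415e-03, -1.33074900e-03, -1.25426000e-03,
       -1.48682677e-04,  4.32927515e-04]), 'tau': array([ 2.53467944e-03, -4.12899005e+01, -2.60141534e+01, -2.15471064e-04,
        3.01195483e-03,  1.42021852e-05]), 'eef_pos': array([188.67309429, 489.68041363, 230.79001808]), 'ee_rot': array([-2.13124854e-04,  1.82901030e-01,  9.83131162e-01, -5.35175548e-04]), 'force': array([-1.16678635, -0.30807468,  0.58948168]), 'wrist_torque': array([-0.03679325, -0.00637341,  0.04661162]), 'grip_force': 0.0, 'grip_width': 1.0020905741287736}
```

View pics/top0.png

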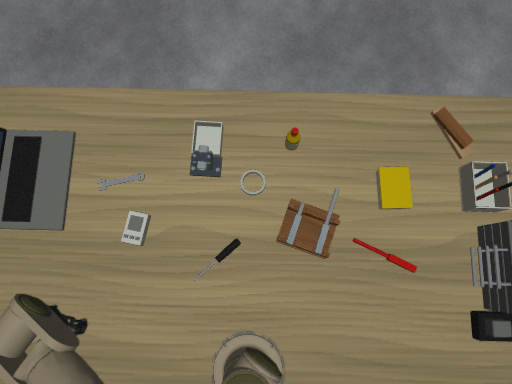

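View pics/scene0.png

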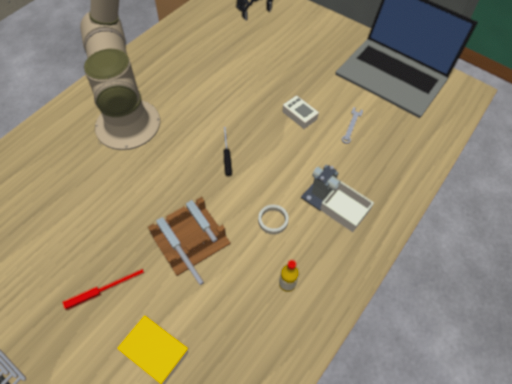

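Top view: the long grey rod lies at (320,245)→(337,189) in the right lane, and the stub at (291,243)→(302,205). The red rod at (385,255) is the look-alike. The jig is at (206,150), with its near mouth toward the image bottom and the tray above it. I'll confirm this in enlarged crops.

```bash
python3 - <<'E'
import cv2,numpy as np
t=cv2.imread("pics/top0.png");s=cv2.imread("pics/scene0.png")
def c(im,x,y,w,h,f): return cv2.resize(im[y:y+h,x:x+w],None,fx=f,fy=f,interpolation=cv2.INTER_CUBIC)
a=np.hstack([c(t,270,180,80,80,5)[:300*2],c(s,145,190,80,100,4)[:400,:400]]) if 0 else None
W=np.zeros((600,800,3),np.uint8)
W[:320,:320]=c(t,270,180,80,80,4)
W[:320,400:800]=c(s,145,195,100,80,4)
W[320:600,:280]=c(t,180,115,70,70,4)
W[320:600,400:720]=c(s,295,160,80,70,4)
cv2.imwrite("pics/crops.png",W)
E
```

```text
(no output)
```

View pics/crops.png

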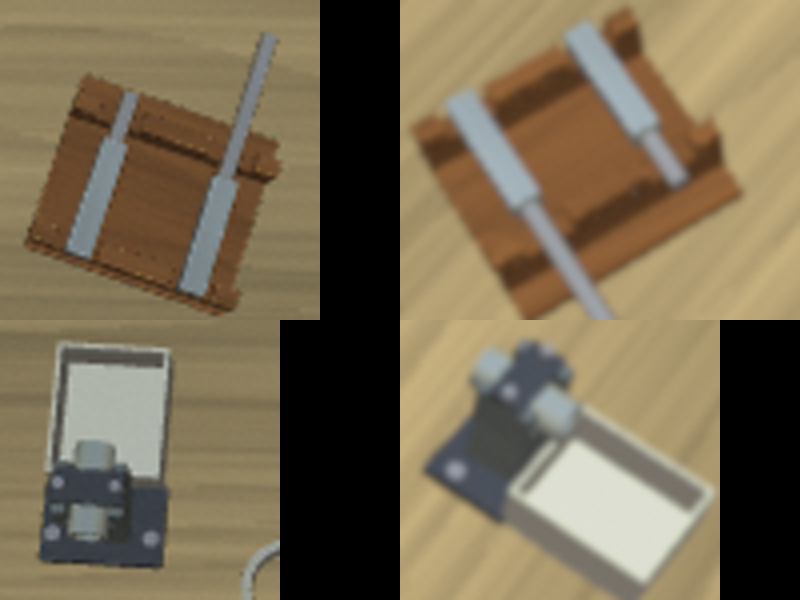

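The crops confirm it: the right lane, tip (336.8,189), shoulder (326,224.5), rear (318.2,253), holds the rod with the long round part. The other lane holds the stub. The tube's near end is at about top (202,168) and its far end at (204,145.5).

```bash
cat >h.py <<'E'
import cv2,numpy as np
from scipy.spatial.transform import Rotation as R
def Rm(q): return R.from_quat([q[1],q[2],q[3],q[0]]).as_matrix()
def ray(c,uv):
    p=cv2.undistortPoints(np.array([[uv]],float),c["K"],c["D"])[0,0]
    return Rm(c["rotation"])@np.array([p[0],p[1],1.])
def plane(c,uv,z):
    r=ray(c,uv);o=np.array(c["origin"]);return o+r*(z-o[2])/r[2]
def tri(c1,u1,c2,u2):
    a,b=ray(c1,u1),ray(c2,u2);o1,o2=np.array(c1["origin"]),np.array(c2["origin"])
    s=np.linalg.lstsq(np.c_[a,-b],o2-o1,rcond=None)[0]
    p,q=o1+a*s[0],o2+b*s[1];return (p+q)/2,np.linalg.norm(p-q)
def cloud(c,d):
    h,w=d.shape;v,u=np.mgrid[:h,:w]
    p=cv2.undistortPoints(np.c_[u.ravel(),v.ravel()].astype(float)[:,None],c["K"],c["D"])[:,0]
    P=(np.c_[p,np.ones(len(p))]*d.ravel()[:,None])@Rm(c["rotation"]).T+np.array(c["origin"])
    return P.reshape(h,w,3)
E
python3 - <<'E'
from h import *
from rig import ctrl
np.set_printoptions(precision=1,suppress=True)
ct,cs=ctrl.get_calibration("top"),ctrl.get_calibration("scene")
for n,a,b in[("tip",(336.8,189),(201,282)),("shoulder",(326,224.5),(176.5,245.5)),("rear",(318.2,253.2),(161,219)),("near",(202,168),(316,173)),("far",(203.8,145.5),(336,184))]:
    print(n,*tri(ct,a,cs,b), plane(ct,a,60 if n in("tip","shoulder","rear") else 107))
for n,c in(("top",ct),("scene",cs)):
    P=cloud(c,np.load(f"pics/{n}0.npy"))
    print(n,"table z",np.median(P[290:300,200:210,2]))
    for (lab,ctr,zr,rad) in[("tube",plane(ct,(203,157),107),(99,130),70),("rod",plane(ct,(326,224.5),60),(56,75),140)]:
        m=(np.linalg.norm(P[...,:2]-ctr[:2],axis=-1)<rad)&(P[...,2]>zr[0])&(P[...,2]<zr[1])
        q=P[m]
        if len(q)>5:
            mu=q.mean(0);e=np.linalg.svd(q[:,:2]-mu[:2],full_matrices=False)[2][0];t=(q[:,:2]-mu[:2])@e
            print(lab,len(q),mu,"dir",np.degrees(np.arctan2(e[1],e[0])),t.min(),t.max(),np.percentile(q[:,2],[5,50,95]))
E
```

```text
tip [ 597.4 -287.6   56.2] 1.570793800314789 [ 597.1 -286.2   60. ]
shoulder [ 475.  -249.4   56.7] 1.5192635549660585 [ 475.1 -248.3   60. ]
rear [ 381.7 -219.2   58.6] 6.752334390098458 [ 379.6 -221.7   60. ]
near [654.  173.   82.3] 0.9633326283364706 [648.2 169.5 107. ]
far [726.7 167.   99. ] 4.773526558708122 [726.1 167.5 107. ]
top table z 1.6051911105178078
tube 328 [686.9 170.9 110.5] dir 179.44970029914285 -43.572591322756374 38.306470474731725 [100.5 111.4 118.8]
rod 862 [ 469.4 -204.4   63.9] dir 145.915667756497 -153.05840385712474 93.0684682931024 [57.6 63.9 70.1]
scene table z 0.019429435153938357
tube 396 [690.5 166.3 109. ] dir 4.020005364053661 -42.15393731545779 40.44861233784448 [101.1 109.  117.4]
rod 1154 [ 476.2 -211.6   62.8] dir -36.783875781473526 -102.14847461826392 146.84689219958682 [57.1 62.8 68.3]
```

```bash
cat >>h.py <<'E'
def to(x,y,z,rodhead,s=None):
    "rows numbers to reach TCP x,y,z with rod heading (deg): tool y at rodhead+90"
    from rig import ctrl
    s=s or ctrl.sense();M=Rm(s["ee_rot"]);d=M.T@(np.array([x,y,z])-s["eef_pos"])/200
    h=np.degrees(np.arctan2(M[1,1],M[0,1]));k=(rodhead+90-h+90)%180-90
    print("shift",np.round(d,4),"spin",round(-k/180,4),"pos",np.round(s["eef_pos"],1),"yhead",round(h,2),"tilt",np.round(M[:,2],4),"t",s["time_s"])
E
python3 - <<'E'
from h import *
from rig import ctrl
to(500,170,260,-17)
to(451,-242,200,-17)
c=ctrl.get_calibration("wrist");s=ctrl.sense();M=Rm(s["ee_rot"])
print(c["K"],M.T@(np.array(c["origin"])-s["eef_pos"]),M.T@Rm(c["rotation"]))
ct=ctrl.get_calibration("top");P=cloud(ct,np.load("pics/top0.npy"))
print("rest floor",np.round(P[222:232,308:312,2].ravel()[::4]))
E
```

```text
shift [-2.0273 -0.9318 -0.1454] spin -0.0227 pos [188.7 489.7 230.8] yhead 68.92 tilt [-6.e-04 -1.e-03 -1.e+00] t 0.1
shift [-2.5396 -2.9418  0.1567] spin -0.0227 pos [188.7 489.7 230.8] yhead 68.92 tilt [-6.e-04 -1.e-03 -1.e+00] t 0.1
[[275.40319374   0.         258.82481888]
 [  0.         275.40319374 192.9333126 ]
 [  0.           0.           1.        ]] [  75.45831292   -0.20140429 -141.77532478] [[-2.41284909e-04 -9.54127979e-01 -2.99398967e-01]
 [ 9.99999582e-01 -4.94203813e-04  7.69036980e-04]
 [-8.81723811e-04 -2.99398656e-01  9.54127700e-01]]
rest floor [17. 11. 19.  8. 12. 17. 16. 13. 19. 12.]
```

```bash
python3 -m pendant '[[[-0.92,-0.5,0,-0.02,1],[-0.92,-0.5,0,-0.02,1],[-0.92,-0.5,0,-0.02,1],[-0.92,-0.5,0,-0.02,1],[-0.92,-0.5,0,-0.02,1],[-0.92,-0.5,0,-0.02,1]]]' && python3 -m pendant '[[[-0.92,-0.5,0,0,1],[-0.92,-0.5,0,0,1],[-0.92,-0.5,0,0,1],[-0.92,-0.5,0,0,1],[-0.92,-0.5,0,0,1],[-0.92,-0.5,0,0,1],[-0.92,-0.5,0,0,1]]]'
cat >>h.py <<'E'
def shot(name):
    from rig import ctrl
    import pickle
    c=ctrl.get_calibration("wrist");im,d=ctrl.capture("wrist")
    cv2.imwrite(f"pics/{name}.png",im);pickle.dump((c,d),open(f"pics/{name}.pkl","wb"))
E
python3 -c "
from h import *
to(460,-5,230,-17);shot('w1')"
```

```text
time_s: 0.7
eef_pos: [325.2, 329.6, 231.1]
ee_rot: [-0.0, 0.153, 0.988, -0.0]
force: [0.2, 0.7, -0.5]
grip_width: 0.996
grip_force: 0.0
time_s: 1.4
eef_pos: [469.0, 181.4, 231.1]
ee_rot: [-0.0, 0.151, 0.989, 0.0]
force: [0.8, 0.7, 0.1]
grip_width: 1.0
grip_force: 0.0
shift [-0.2352 -0.903   0.0054] spin -0.0021 pos [469.  181.4 231.1] yhead 72.63 tilt [-8.e-04  4.e-04 -1.e+00] t 1.4
```

View pics/w1.png

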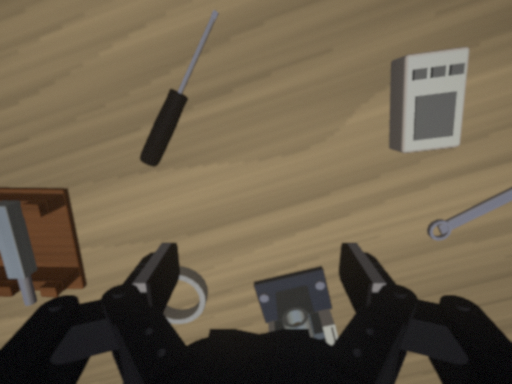

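The jig's bolted plate is at (295,290), mostly hidden by the fingers. I'll move over it for a clear look at the near mouth.

```bash
python3 -m pendant '[[[-0.73,0.2,0,-0.088,1],[-0.73,0.2,0,-0.088,1],[-0.73,0.2,0,-0.088,1],[-0.73,0.2,0,-0.088,1],[-0.73,0.2,0,-0.088,1],[-0.73,0.2,0,-0.088,1],[-0.73,0.2,0,-0.088,1]]]'
python3 - <<'E'
from h import *
import pickle
to(460,-5,230,-17);shot('w2')
c,d=pickle.load(open('pics/w2.pkl','rb'))
im=cv2.imread('pics/w2.png');cv2.imwrite('pics/w2z.png',cv2.resize(im[80:380,60:460],None,fx=2,fy=2,interpolation=cv2.INTER_CUBIC))
E
```

```text
time_s: 2.15
eef_pos: [620.1, 175.0, 232.5]
ee_rot: [0.001, 0.014, 1.0, 0.0]
force: [-0.2, -0.8, 0.0]
grip_width: 1.005
grip_force: 0.0
shift [ 0.7758 -0.9216  0.0116] spin 0.0858 pos [620.1 175.  232.5] yhead 88.44 tilt [ 1.2e-03  2.0e-04 -1.0e+00] t 2.15
```

View pics/w2z.png

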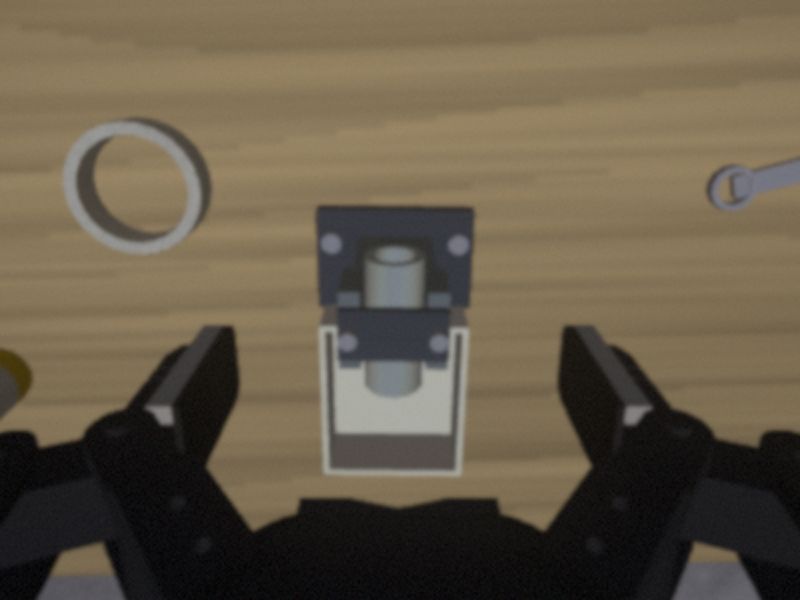

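Picture w2 shows the near mouth's centre at full-frame (257.5,207.5), the top rim at the near end around (257.5,213) and at the far end (256.5,278). The tube runs almost vertically in the image.

```bash
python3 - <<'E'
from h import *
from rig import ctrl
import pickle
np.set_printoptions(precision=1,suppress=True)
c,d=pickle.load(open('pics/w2.pkl','rb'));ct=ctrl.get_calibration("top")
f=lambda x,y:(60+x/2,80+y/2)
n=plane(c,f(395,255),90);nt=plane(c,f(395,269),107);fr=plane(c,f(393,396),107)
print(n,nt,fr,np.degrees(np.arctan2(*(fr-nt)[1::-1])))
print("tri near top rim",tri(c,f(395,269),ct,(202,167.5)),"far",tri(c,f(393,396),ct,(203.8,145.5)))
a,b=plane(c,f(318,207),8),plane(c,f(473,209),8);print("plate edge",a,b,np.degrees(np.arctan2(*(b-a)[1::-1]))-90)
tr=[plane(c,f(*p),45) for p in((320,327),(468,327),(326,472),(460,472))];print("tray",np.array(tr))
P=cloud(c,d)
u,v=257,225
q=P[217:233,243:272];print("mid z",q[::4,::4,2])
# depth-based axis: highest points in strip near mouth and far end
for r in(220,226,230,270,274):
    row=P[r,225:290];m=(row[:,2]>80);print(r,row[m].mean(0),row[m][:,1].min(),row[m][:,1].max(),row[m][:,2].max())
E
```

```text
[650.8 172.4  90. ] [652.2 172.4 107. ] [729.  169.1 107. ] -2.5006098934555743
tri near top rim (array([652.1, 171.3, 103.7]), np.float64(3.458718863806137)) far (array([725.5, 168.1, 110.9]), np.float64(2.5724027419800053))
plate edge [644.7 119.2   8. ] [649.1 226.    8. ] -2.3607992354242384
tray [[717.2 120.4  45. ]
 [720.  218.8  45. ]
 [834.5 116.6  45. ]
 [837.3 214.2  45. ]]
mid z [[ 98.1 103.1 104.5 105.  105.3 105.  101.2  93.3]
 [ 97.2 103.5 104.2 104.8 105.2 104.5 101.8  93.7]
 [ 98.5 101.7 104.1 105.2 105.3 105.  100.3  93.8]
 [ 96.5 101.7 106.  105.2 105.5 104.4 101.3  91.4]]
220 [657.8 171.  108.2] 141.79246019858564 200.35996103335046 374.2067782097551
226 [666.7 170.7 103.7] 140.84556735778733 200.113302852725 108.01922619304798
230 [671.3 170.5 103.9] 140.45219088920896 200.07605178431976 107.5890625971843
270 [721.5 168.1 102.6] 152.07326306302005 183.57108112512154 106.25485092252035
274 [725.9 168.  103.8] 154.61701835220939 181.09213091754697 107.28609530584652
```

Jig: near mouth ≈ (651,171.5,90), heading ≈ −2.4°, and the heights agree with the text. Next, go over the rod.

```bash
python3 -m pendant '[[[0.42,-1,0,0,1],[0.42,-1,0,0,1],[0.42,-1,0,0,1],[0.42,-1,0,0,1],[0.42,-1,0,0,1],[0.42,-1,0,0,1]]]' && python3 -m pendant '[[[0.42,-1,0.15,0.087,1],[0.42,-1,0.15,0.087,1],[0.42,-1,0.15,0.087,1],[0.42,-1,0.15,0.087,1],[0.42,-1,0.15,0.087,1],[0.42,-1,0.15,0.087,1],[0.42,-1,0.15,0.087,1],[0.42,-1,0.15,0.087,1]]]'
python3 - <<'E'
from h import *
to(451,-242,150,-17.3);shot('w3')
im=cv2.imread('pics/w3.png');cv2.imwrite('pics/w3z.png',cv2.resize(im[84:384,60:460],None,fx=2,fy=2,interpolation=cv2.INTER_CUBIC))
E
```

```text
time_s: 2.8
eef_pos: [530.5, -25.0, 232.3]
ee_rot: [0.001, 0.016, 1.0, -0.0]
force: [1.1, 0.3, 0.2]
grip_width: 1.0
grip_force: 0.0
time_s: 3.6
eef_pos: [442.7, -219.5, 201.6]
ee_rot: [0.0, 0.149, 0.989, -0.0]
force: [0.8, 0.2, 0.2]
grip_width: 1.002
grip_force: 0.0
shift [-0.0727 -0.095   0.2582] spin 0.0007 pos [ 442.7 -219.5  201.6] yhead 72.82 tilt [ 6.e-04 -1.e-04 -1.e+00] t 3.6
```

View pics/w3z.png

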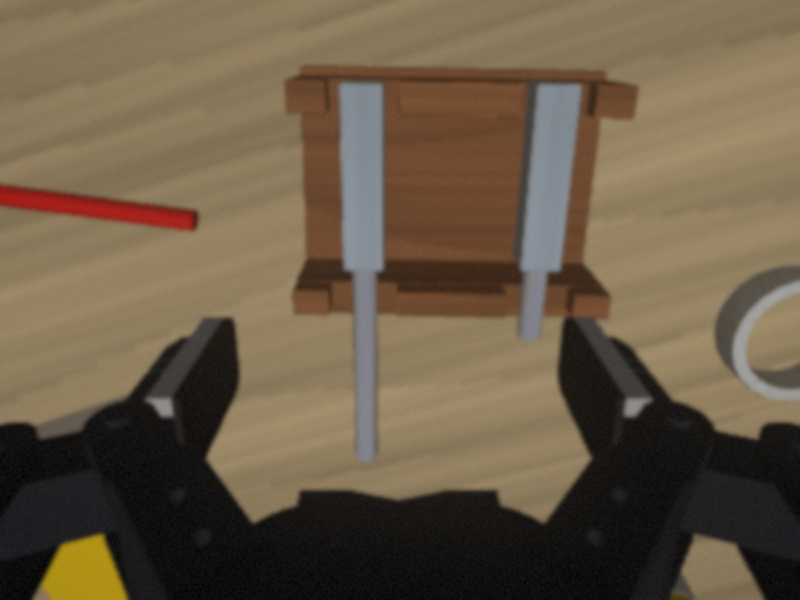

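The long rod is the left one: handle rear edge (341–383,83), shoulder (345–383,270) and tip (367,460) in the crop. The stub is the right one.

```bash
python3 - <<'E'
from h import *
from rig import ctrl
import pickle
np.set_printoptions(precision=1,suppress=True)
c,d=pickle.load(open('pics/w3.pkl','rb'));ct=ctrl.get_calibration("top")
f=lambda x,y:(60+x/2,84+y/2)
r,s,t=plane(c,f(362,83),66),plane(c,f(364,270),66),plane(c,f(367,460),62)
print(r,s,t,np.linalg.norm(s-r),np.linalg.norm(t-s))
h=np.degrees(np.arctan2(*(t-r)[1::-1]));print("head",h)
print("tri",tri(c,f(364,270),ct,(326,224.5)),tri(c,f(367,460),ct,(336.8,189)))
P=cloud(c,d);k=f(364,230);print("handle z",np.median(P[int(k[1])-6:int(k[1])+6,int(k[0])-5:int(k[0])+5,2]))
u=(t-r)[:2]/np.linalg.norm((t-r)[:2]);g=s[:2]-25*u;print("grip",g,r[:2]+75*u)
to(*g,100,h);to(*g,38,h)
E
```

```text
[ 382.5 -219.3   66. ] [ 476.9 -249.3   66. ] [ 599.9 -288.1   62. ] 99.00011454764932 129.06497462227202
head -17.586201354343395
tri (array([ 473.5, -246.7,   74.9]), np.float64(1.8912724324113832)) (array([ 595.4, -285.5,   67.5]), np.float64(1.64069751667584))
handle z 65.01075594315918
grip [ 453.  -241.8] [ 454.  -241.9]
shift [-0.1 -0.1  0.5] spin 0.0023 pos [ 442.7 -219.6  201.6] yhead 72.83 tilt [ 0. -0. -1.] t 3.65
shift [-0.1 -0.1  0.8] spin 0.0023 pos [ 442.7 -219.6  201.6] yhead 72.83 tilt [ 0. -0. -1.] t 3.65
```

```bash
python3 -m pendant '[[[-0.082,-0.091,0.3,0.002,1],[-0.082,-0.091,0.5,0.002,1],[-0.082,-0.091,0.65,0.002,1],[-0.082,-0.091,0.75,0.002,1],[-0.082,-0.091,0.815,0.002,1],[-0.082,-0.091,0.815,0.002,1],[-0.082,-0.091,0.815,0.002,1]]]' 80 && python3 -m pendant '[[[0,0,0,0,0],[0,0,0,0,0],[0,0,0,0,0],[0,0,0,0,0],[0,0,0,0,0],[0,0,0,0,0],[0,0,0,0,0],[0,0,0,0,0],[0,0,0,0,0],[0,0,0,0,0]]]' 80
python3 -c "
from h import *
to(453,-242,110,-17.5)"
```

```text
time_s: 4.35
eef_pos: [452.9, -243.2, 39.2]
ee_rot: [0.001, 0.153, 0.988, -0.0]
force: [-0.4, 0.8, 0.9]
grip_width: 1.004
grip_force: 0.0
time_s: 5.35
eef_pos: [452.4, -243.4, 38.8]
ee_rot: [0.0, 0.153, 0.988, -0.0]
force: [-1.0, 0.0, 6.1]
grip_width: 0.241
grip_force: 78.3
shift [-0.001   0.0076 -0.3562] spin -0.0009 pos [ 452.4 -243.4   38.8] yhead 72.35 tilt [ 6.e-04 -6.e-04 -1.e+00] t 5.35
```

```bash
python3 -m pendant '[[[0,0,-0.05,0,0],[0,0,-0.15,0,0],[0,0,-0.3,0,0],[0,0,-0.45,0,0],[0,0,-0.55,0,0],[0,0,-0.55,0,0]]]' 80 && python3 -m pendant '[[[0.05,0.18,0,0,0],[0.11,0.4,0,0,0],[0.165,0.6,0,0,0],[0.22,0.8,0,0,0],[0.275,1,0,0,0],[0.275,1,0,0,0]]]' && python3 -m pendant '[[[0.05,0.18,0,-0.02,0],[0.11,0.4,0,-0.04,0],[0.165,0.6,0,-0.06,0],[0.22,0.8,0,-0.083,0],[0.275,1,0,-0.083,0],[0.275,1,0,-0.083,0],[0.275,1,0,-0.083,0],[0.275,1,0,-0.083,0]]]'
python3 - <<'E'
from h import *
to(471.2,179,73.8,-2.4);shot('w4')
im=cv2.imread('pics/w4.png');cv2.imwrite('pics/w4z.png',cv2.resize(im[84:384,60:460],None,fx=2,fy=2,interpolation=cv2.INTER_CUBIC))
E
```

```text
time_s: 5.95
eef_pos: [453.0, -243.8, 150.8]
ee_rot: [0.002, 0.153, 0.988, -0.001]
force: [0.4, -0.2, -2.6]
grip_width: 0.245
grip_force: 78.4
time_s: 6.55
eef_pos: [459.3, -31.9, 147.0]
ee_rot: [-0.001, 0.151, 0.989, 0.001]
force: [0.1, -0.2, -2.2]
grip_width: 0.243
grip_force: 79.0
time_s: 7.35
eef_pos: [468.5, 170.3, 147.6]
ee_rot: [-0.001, 0.024, 1.0, -0.0]
force: [-0.8, 0.1, -1.4]
grip_width: 0.242
grip_force: 79.5
shift [-0.0117  0.0443  0.369 ] spin -0.0021 pos [468.5 170.3 147.6] yhead 87.22 tilt [-1.3e-03 -4.0e-04 -1.0e+00] t 7.35
```

View pics/w4z.png

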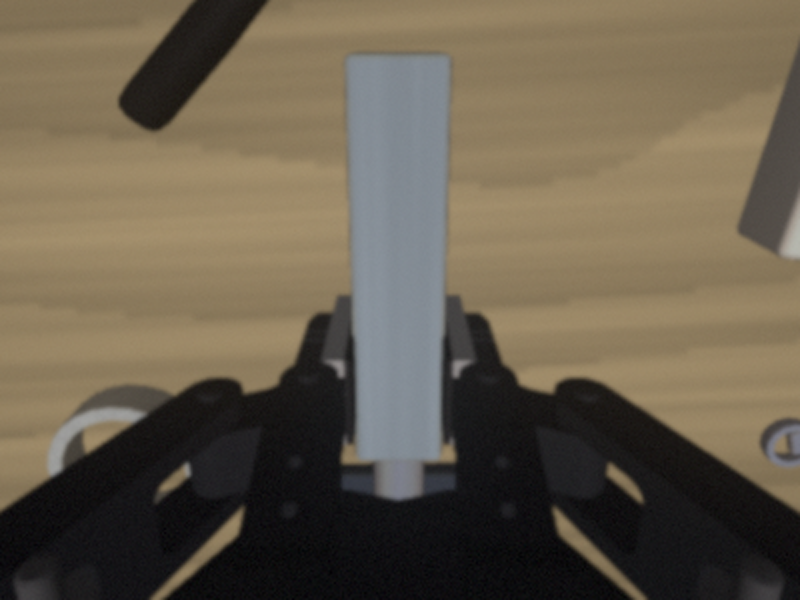

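The rod is held straight and centred: handle at crop x≈355–443, no visible skew. I'll lower it to the pre-insert pose and check it against the tube in the fixed cameras.

```bash
python3 -m pendant '[[[-0.012,0.044,0.1,-0.002,0],[-0.012,0.044,0.2,-0.002,0],[-0.012,0.044,0.3,-0.002,0],[-0.012,0.044,0.369,-0.002,0],[-0.012,0.044,0.369,-0.002,0],[-0.012,0.044,0.369,-0.002,0]]]'
python3 - <<'E'
from h import *
from rig import ctrl
to(471.2,179,73.8,-2.4)
W=np.zeros((600,800,3),np.uint8)
for i,(n,x,y) in enumerate((("top",155,130),("scene",250,120))):
    im,d=ctrl.capture(n);np.save(f"pics/{n}5.npy",d)
    W[:600,400*i:400*i+400]=cv2.resize(im[y:y+120,x:x+80],None,fx=5,fy=5,interpolation=cv2.INTER_CUBIC)
cv2.imwrite("pics/pre.png",W)
E
```

```text
time_s: 8.0
eef_pos: [471.8, 179.3, 74.9]
ee_rot: [0.0, 0.021, 1.0, 0.0]
force: [-0.1, -0.1, -1.4]
grip_width: 0.243
grip_force: 79.5
shift [ 0.0031 -0.0016  0.0054] spin -0.0001 pos [471.8 179.3  74.9] yhead 87.58 tilt [ 2.e-04 -0.e+00 -1.e+00] t 8.0
```

View pics/pre.png

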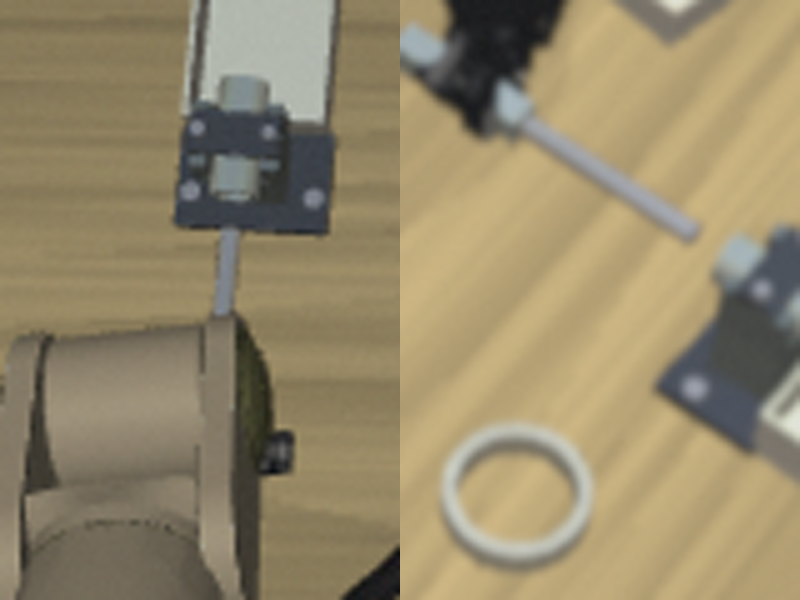

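Top view: the rod's line extends to (234,195), on the tube's near end at (235,195). I'll check the height in the scene view by projecting my estimates.

```bash
python3 - <<'E'
from h import *
from rig import ctrl
np.set_printoptions(precision=1,suppress=True)
u=np.array([.9991,-.0419,0])
g=np.array([471.8,179.3,91.1])
pts={"tip":g+155*u,"shoulder":g+25*u,"mouth":[651,171.5,90],"mouthtop":[651,171.5,107],"mouthR":[650.3,154.5,90],"mouthbot":[651,171.5,73],"fartop":[731,168,107]}
for n,x,y in(("top",155,130),("scene",250,120)):
    c=ctrl.get_calibration(n);M=Rm(c["rotation"]).T
    for k,p in pts.items():
        q=cv2.projectPoints(np.array([p],float),cv2.Rodrigues(M)[0],-M@np.array(c["origin"]),c["K"],c["D"])[0].ravel()
        print(n,k,(q-[x,y])*5+[400*(n=="scene"),0])
    P=cloud(c,np.load(f"pics/{n}5.npy"))
    for lab,a,b in(("rod",585,620),("tube",655,672)):
        m=(P[...,0]>a)&(P[...,0]<b)&(abs(P[...,1]-173)<15)&(P[...,2]>85)&(P[...,2]<116)
        q=P[m];print(lab,len(q),np.median(q,0),np.percentile(q[:,2],90))
E
```

```text
top tip [231.8 226.9]
top shoulder [213.2 419.3]
top mouth [235.9 192. ]
top mouthtop [232.2 185.8]
top mouthR [261.  193.6]
top mouthbot [239.4 198.1]
top fartop [243.6  70.5]
rod 45 [602.8 175.   97. ] 100.53942892066325
tube 47 [662.2 170.4 104.9] 111.29372774488033
scene tip [694.3 233.6]
scene shoulder [523.8 122.3]
scene mouth [727.  256.6]
scene mouthtop [730.8 240.2]
scene mouthR [710.4 274.7]
scene mouthbot [723.2 272.7]
scene fartop [843.6 314. ]
rod 52 [602.9 169.   96.2] 99.31838601555015
tube 38 [663.2 168.1 105.3] 107.65154800722635
```

Everything agrees to within 2 mm; the tip may be about 1.5 mm high. Insert slowly and watch the force.

```bash
python3 -m pendant '[[[0,0,0.007,0,0],[-0.05,0,0.007,0,0],[-0.1,0,0.007,0,0],[-0.13,0,0.007,0,0],[-0.16,0,0.007,0,0],[-0.18,0,0.007,0,0],[-0.2,0,0.007,0,0],[-0.2,0,0.007,0,0],[-0.2,0,0.007,0,0]]]'
python3 -c "
from h import *
from rig import ctrl
to(471.2,179,73.8,-2.4);print(ctrl.sense()['force'],ctrl.sense()['wrist_torque'])"
```

```text
time_s: 9.0
eef_pos: [511.3, 178.4, 73.0]
ee_rot: [-0.0, 0.021, 1.0, 0.0]
force: [0.2, 0.5, -3.2]
grip_width: 0.239
grip_force: 79.5
shift [ 0.2006 -0.0051 -0.0038] spin 0.0003 pos [511.3 178.4  73. ] yhead 87.65 tilt [-3.e-04  0.e+00 -1.e+00] t 9.0
[ 0.24154087  0.47678731 -3.21400866] [ 0.03236411  0.04948677 -0.04340905]
```

```bash
python3 -m pendant '[[[-0.03,0,0,0,0],[-0.06,0,0,0,0],[-0.09,0,0,0,0],[-0.12,0,0,0,0],[-0.15,0,0,0,0],[-0.18,0,0,0,0],[-0.18,0,0,0,0]]]'; python3 -m pendant '[[[-0.03,0,0,0,0],[-0.06,0,0,0,0],[-0.09,0,0,0,0],[-0.12,0,0,0,0],[-0.15,0,0,0,0],[-0.17,0,0,0,0],[-0.17,0,0,0,0],[-0.17,0,0,0,0]]]'
python3 - <<'E'
from h import *
from rig import ctrl
to(471.2,179,73.8,-2.4);print(ctrl.sense()['force'])
for n,x,y in(("scene",275,140),):
    im,d=ctrl.capture(n);cv2.imwrite("pics/push.png",cv2.resize(im[y:y+100,x:x+120],None,fx=5,fy=5,interpolation=cv2.INTER_CUBIC))
E
```

```text
time_s: 9.7
eef_pos: [547.2, 176.9, 72.8]
ee_rot: [-0.001, 0.02, 1.0, -0.0]
force: [-3.1, 0.3, -2.4]
grip_width: 0.244
grip_force: 79.6
time_s: 10.5
eef_pos: [581.4, 175.5, 73.1]
ee_rot: [0.0, 0.021, 1.0, 0.0]
force: [0.0, -0.6, -2.3]
grip_width: 0.236
grip_force: 79.5
shift [ 0.5515 -0.005  -0.0036] spin 0.0003 pos [581.4 175.5  73.1] yhead 87.65 tilt [ 2.e-04 -0.e+00 -1.e+00] t 10.5
[ 0.02313571 -0.56262893 -2.27877679]
```

View pics/push.png

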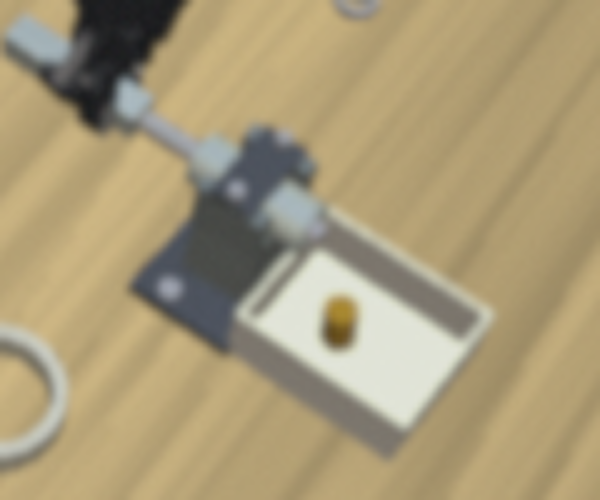

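The slug stands in the tray at (340,322). Draw the rod out, lift, and return along the same path.

```bash
python3 -m pendant '[[[0.1,0,0,0,0],[0.2,0,0,0,0],[0.3,0,0,0,0],[0.4,0,0,0,0],[0.5,0,0,0,0],[0.58,0,0,0,0],[0.58,0,0,0,0],[0.58,0,-0.1,0,0],[0.58,0,-0.25,0,0],[0.58,0,-0.4,0,0],[0.58,0,-0.4,0,0]]]' && python3 -m pendant '[[[0,-0.2,0,0,0],[0,-0.4,0,0,0],[0,-0.6,0,0,0],[0,-0.8,0,0,0],[0,-1,0,0,0],[0,-1,0,0,0]]]'
python3 -c "
from h import *
to(452.4,-243.4,150,-17.65)"
```

```text
time_s: 11.65
eef_pos: [468.0, 180.5, 156.9]
ee_rot: [0.004, 0.021, 1.0, 0.001]
force: [-0.0, -0.5, -2.9]
grip_width: 0.243
grip_force: 79.7
time_s: 12.25
eef_pos: [457.5, -23.5, 152.4]
ee_rot: [-0.0, 0.023, 1.0, -0.0]
force: [0.3, 0.0, -2.9]
grip_width: 0.243
grip_force: 79.7
shift [-0.0251 -1.0996  0.013 ] spin 0.0835 pos [457.5 -23.5 152.4] yhead 87.37 tilt [-3.e-04 -9.e-04 -1.e+00] t 12.25
```

```bash
python3 -m pendant '[[[-0.02,-0.2,0,0.02,0],[-0.025,-0.4,0,0.04,0],[-0.025,-0.6,0,0.06,0],[-0.025,-0.8,0,0.0835,0],[-0.025,-0.95,0,0.0835,0],[-0.025,-1,0,0.0835,0],[-0.025,-1,0,0.0835,0]]]'
python3 - <<'E'
from h import *
to(452.4,-243.4,100,-17.65);shot('w6')
E
```

```text
time_s: 12.95
eef_pos: [454.0, -220.2, 152.3]
ee_rot: [-0.0, 0.152, 0.988, 0.0]
force: [-0.6, 0.7, -2.6]
grip_width: 0.24
grip_force: 79.8
shift [-0.0272 -0.1135  0.2616] spin 0.0011 pos [ 454.  -220.2  152.3] yhead 72.54 tilt [-7.e-04  7.e-04 -1.e+00] t 12.95
```

```bash
python3 - <<'E'
from h import *
import pickle
for n in("w4","w6"):
    d=pickle.load(open(f"pics/{n}.pkl","rb"))[1];col=d[90:330,255:262].mean(1)
    r=np.where(np.diff(col)<-20)[0]+90;r2=np.where(np.diff(col)>5)[0]+90;print(n,r[:3],r2[-3:])
E
python3 -m pendant '[[[-0.027,-0.1135,0.1,0.001,0],[-0.027,-0.1135,0.2,0.001,0],[-0.027,-0.1135,0.3,0.001,0],[-0.027,-0.1135,0.3,0.001,0],[-0.027,-0.1135,0.3,0.001,0]]]'
python3 -c "
from h import *
to(452.4,-243.4,39.5,-17.65)"
```

```text
w4 [109] [266 277 314]
w6 [109 311] [310 312 315]
time_s: 13.5
eef_pos: [452.9, -241.9, 93.6]
ee_rot: [0.0, 0.152, 0.988, 0.0]
force: [0.4, 0.2, -2.2]
grip_width: 0.241
grip_force: 79.7
shift [-0.     -0.0077  0.2703] spin 0.0009 pos [ 452.9 -241.9   93.6] yhead 72.52 tilt [ 0.e+00  1.e-04 -1.e+00] t 13.5
```

No slip: the handle's rear edge is at row 109 in both pictures. Lower into the notches, slowly at the end.

```bash
python3 -m pendant '[[[0,-0.008,0.08,0.001,0],[0,-0.008,0.15,0.001,0],[0,-0.008,0.2,0.001,0],[0,-0.008,0.23,0.001,0],[0,-0.008,0.25,0.001,0],[0,-0.008,0.26,0.001,0],[0,-0.008,0.268,0.001,0],[0,-0.008,0.268,0.001,0],[0,-0.008,0.268,0.001,0]]]'
python3 -c "
from h import *
to(452.4,-243.4,38.8,-17.65)"
```

```text
time_s: 14.4
eef_pos: [452.1, -244.5, 39.7]
ee_rot: [0.0, 0.154, 0.988, -0.0]
force: [0.7, -0.1, -2.4]
grip_width: 0.241
grip_force: 79.9
shift [0.0002 0.0058 0.0047] spin -0.0005 pos [ 452.1 -244.5   39.7] yhead 72.26 tilt [ 4.e-04 -3.e-04 -1.e+00] t 14.4
```

```bash
python3 -m pendant '[[[0,0,0.005,0,0],[0,0,0.005,0,0],[0,0,0.005,0,0.3],[0,0,0.005,0,0.5],[0,0,0.005,0,0.7],[0,0,0.005,0,0.8],[0,0,0.005,0,0.8],[0,0,0.005,0,0.8],[0,0,0.005,0,0.8]]]' && python3 -m pendant '[[[0,0,-0.05,0,0.8],[0,0,-0.15,0,0.8],[0,0,-0.3,0,0.8],[0,0,-0.5,0,0.8],[0,0,-0.7,0,0.8],[0.2,0,-0.8,0,0.8],[0.2,0,-0.8,0,0.8],[0.2,0,-0.8,0,0.8]]]'
python3 - <<'E'
from h import *
from rig import ctrl
shot('w7');a=cv2.imread('pics/w7.png');im,d=ctrl.capture("scene");np.save("pics/scene7.npy",d)
W=np.zeros((384,800,3),np.uint8);W[:,:480]=a[:,16:496]
W[:200,480:]=cv2.resize(im[195:295,140:300],(320,200));W[200:360,480:]=cv2.resize(im[155:235,280:440],(320,160))
cv2.imwrite("pics/end.png",W)
E
```

```text
time_s: 15.3
eef_pos: [452.0, -244.4, 38.5]
ee_rot: [-0.0, 0.154, 0.988, 0.0]
force: [-0.4, -1.3, 0.6]
grip_width: 0.802
grip_force: 0.0
time_s: 16.1
eef_pos: [413.8, -232.3, 199.5]
ee_rot: [0.001, 0.154, 0.988, -0.0]
force: [0.1, -0.8, -0.6]
grip_width: 0.799
grip_force: 0.0
```

View pics/end.png

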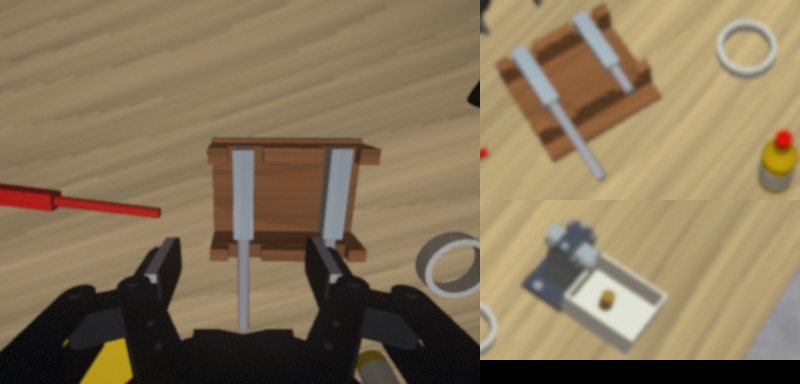

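The final picture shows the long rod back in its lane, handle rear (243,150) and shoulder (243,238), in both notches. The slug is in the tray and nothing else has moved. Handing in.

```bash
python3 -c "
from rig import ctrl
print(ctrl.finish_job())"
```

```text
the job is handed in; nothing more can be done
None
```

The rod pushed the slug out into the catch tray and is back in its lane on the rest; the last picture showed nothing else moved, and I handed the job in at about 16 s (no verdict was returned).

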